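# Clip the thermometer on the saucepan and hold the gas knob in

### The arm

A 6-joint arm with a two-finger parallel gripper is mounted at the origin on the work surface. World frame = base frame: x ahead of the robot, y to its left, z up, the work surface at z = 0. Lengths are in mm, angles in degrees, forces in N, time in s.
With the tool pointing down it reaches from about 300 to 850 mm from the base axis. Payload 4.2 kg.
Tool frame: the origin (TCP) lies at the very end of the fingers, on their centre line; the grasp point (between the pads) lies 19 mm behind it; z points along the fingers, y is the direction in which the jaws open and shut (so a half turn about z gives the same grasp; the last joint's range is limited). The gripper opens to 91 mm and grips with 3 to 60 N. Pads are 32 mm wide; open, the fingers measure 118 mm over their backs; the gripper's body (76 mm by 178 mm) begins 60 mm behind the grasp point.
Start: joints at [63.484, 18.312, 89.639, -0, 72.044, -1.146], TCP at [246.377, 519.563, 175.976] pointing down, gripper open.
Joint ranges: [-177.97, 177.97], [-48.28, 115.42], [12.27, 149.76], [-77.06, 257.06], [2.81, 150.46], [-146.56, 146.56]. Speed limits (degrees/s): [147.25, 147.25, 180, 180, 180, 180].

### API

Orientations are given as [roll, pitch, yaw] about the fixed x, y, z axes, in that order (R = Rz(yaw) Ry(pitch) Rx(roll)).
In Python, from workcell import monitor, eyes, job gives the robot as it stands.
- The arm moves only by the tool move_arm, never from a script. Its argument "increments" is a list that holds one entry, the list of rows, each a list of 7 numbers: the opening, from 0 (shut) to 1 (fully open), then the shift along the tool's x, y, z in cm, then the turn, a rotation vector about the tool's x, y, z in rad. In form: [[[jaw, x, y, z, ax, ay, az], ...]]. A call has 1 to 12 rows; each row shifts and turns the pose as measured when the row begins, along the tool's axes as they then stand; what a row does not reach is not made up. A row lasts 1/8 s, in which the tool goes at most 62.5 mm and 10.7 degrees, less where a joint would pass 70% of its speed; a pose out of reach is approached as far as the arm can. A call is refused whole if a number of a shift passes 6.25 or a number of a turn 0.188, either way. A call with a gripper value outside its range is refused whole. The fingers move at their own pace and stop on an object; "force" is the grip in N (left out, the last holds). Time passes only in rows, so rows that do not move let the fingers close. It gives the time, the measured TCP pose, the force and the opening at its end, in the units of the state.
- monitor.state(): the state, without advancing time (a new reading comes with each control period).
- eyes.grab_frame(name): name is "scene" or "top"; returns a dict with "color" (480x640x3 uint8, red, green, blue), "z_map" (480x640 float32, mm along the optical axis (not along the pixel's ray), 0 where there is no reading), "camera_matrix" (3x3 intrinsics, pixels), "dist_coeffs" ([k1, k2, p1, p2, k3] as OpenCV has them; the pictures are not rectified), "rvec" (rotation vector, rad) and "tvec" (3), from world to camera coordinates, as OpenCV has them. Camera axes: x right, y down, z forward; pixel columns grow to the right and rows downward; lengths in mm; the calibration is good to about 2 mm. A picture is of the moment at which its call begins.
- job.job_done(): hands the job in, once; it reports no verdict.
The state is a dict: "time_s": time; "qpos": joint angles; "qvel": joint speeds; "effort": joint torques, N m; "ee_pos": TCP position; "ee_rot": TCP orientation; "force": force on the tool from outside, world axes, zero at the start; "torque": the same for the moment, N m; "gripper_width": finger opening in mm.
Only numpy, scipy, OpenCV 4.12 (cv2) and the standard library are available. Lean on these libraries where they do the work, as an engineer would, in place of code of your own. Each camera call takes 0.05 s, during which the arm holds its last target. There are 200 camera calls.

### The job

Preheat the empty steel saucepan on the gas hob: take the clip-on thermometer off the white crock by squeezing its clip, and clip it onto the saucepan's rim with the probe hanging inside the pan, the rim well up in the clip. Then push the knob of the burner that the saucepan stands on all the way in, turn it a quarter turn anticlockwise to the large red flame dot, and keep it pushed fully in there, as you do while the flame-safety valve warms up: finish while still holding the knob in, without letting go. Leave the saucepan on its burner, the other knob off, and the other things where they are.

Things in the scene. Friction and masses are not known exactly. Their poses are not given: they have to be found in the camera images.
- clip_grip (a point): Where to squeeze the clip-on pan thermometer (70 g, 26 mm wide), which starts upright on the crock's rim: mid-way between its two handles when squeezed together, 26 mm above the rim. z up; y level, the squeezing line, pointing outward over the rim; x along the rim. Squeezed it measures 25 mm over the handles, centred here. Fingertips 20 mm below this point clear the rim by 6 mm.
- clip_seat (a point): Point in the clip's mouth where the rim's top edge seats, 26 mm below clip_grip and 1.5 mm to its +y side; same axes. The mouth opens downward, 22 mm deep. The black housing (12 mm thick, 26 wide above, 14 below) stays inside the vessel, from 22 below to 40 mm above here; its upright face 2 mm to the -y side of it goes against the wall's inner face; its back, 14 mm to -y, is one handle.
- probe_tip (a point): Lower end of the thermometer's steel probe (4 mm thick), which hangs from the housing: 62 mm below clip_seat and 8 mm to its -y side; same axes.
- clip_lever (a joint): Red sprung lever on the clip's +y side: 0 rad shut, its handle slanting up and out to 30 mm on clip_seat's +y side; 0.6 rad squeezed open (hard stop, 8 N; grip with 15 to 20 N), handle upright, mouth 7 mm wide at the top and 14 mm at the bottom. Let go it shuts and clamps with about 6 N: 0.05 rad on the saucepan's wall, 0.1 rad on the crock's.
- crock: White ceramic crock with a green band, 90 mm across, 105 mm high, wall 4 mm, 0.8 kg, standing loose on the counter left of the hob. Origin: centre of its underside.
- pan_rim (a point): Open steel saucepan on one of the two burners (which one varies): straight upright wall, outer diameter 140 mm, wall 3 mm, 75 mm high, inner floor 71 mm below the rim; 0.65 kg, loose. This point: centre of its mouth at the height of the rim's top edge, 167 mm above the counter. x axis: the way its black handle (150 mm long) points, roughly away from the robot.
- hob: Fixed table-top gas hob, steel, 370 (x) by 500 (y) mm, deck 65 mm above the counter, two burners side by side, one knob on the deck straight in front of each. Origin: centre of its underside on the counter; x points from the knobs to the burners (away from the robot), y to the left burner, z up.
- left_burner (a point): Centre of the left (+y) burner at the height of the pan support, 92 mm above the counter; at x = 55, y = 130 mm in the hob's frame.
- right_burner (a point): Centre of the right (-y) burner at the height of the pan support; at x = 55, y = -130 mm in the hob's frame.
- left_knob (a point): White knob of the left burner, 200 mm in front of it: round skirt 52 mm across, its top 11 mm below this point, carrying an upright grip bar 46 long, 13 wide, 23 mm high. This point: on the knob's axis, half-way up the bar, 91 mm above the counter when out; moves with the knob. x: along the bar to its black pointer line (at off: to the burner). Fingertips may rest on the skirt.
- right_knob (a point): White knob of the right burner, the same as left_knob.
- left_push (a joint): How far the left knob is pushed in (m): 0 out, 0.006 fully in (hard stop). Spring: 4 N to start, 9 N fully in; it comes out by itself when let go.
- right_push (a joint): The same for the right knob.
- left_turn (a joint): Turn of the left knob (rad), growing anticlockwise seen from above: 0 off, 1.57 large flame (pointer to the left, at the big red dot), 3.14 small flame. Turns out of off only while pushed in more than 3 mm; no detents, stays where it is left; takes about 0.03 N m.
- right_turn (a joint): The same for the right knob.
- red_pot: Red enamel pot with its lid on, 136 mm across, 108 mm high, on the other burner: leave it. Origin: centre of its underside.
- tin: Green tea tin, 88 mm square, 145 mm high, right of the hob: leave it. Origin: centre of its underside.
- mug: Terracotta mug, 82 mm across, 85 mm high, at the far left: leave it. Origin: centre of its underside.
- jar: Small glass storage jar with steel cap, 62 mm across, 84 mm high, at the far right: leave it. Origin: centre of its underside.

How it is judged:
By the outcome, as a careful person would: the job done as asked, in the order asked, and still so for the second after the job is handed in, while the arm keeps its last pose, push and grip.
It also fails if it takes over 58 s, if anything falls off the work surface, if the arm or the gripper's body presses on something with over 40 N, if the wrist force passes 120 N, or if a joint passes its speed limit or range.

## Working session

There is one attempt and no reset: what is moved stays moved. The work goes in short steps, Python scripts to look and compute and a tool call to move; the robot and the scene stay as the last step left them, time stands still between calls to the robot, and variables do not carry over. Pictures are saved under pics/ and viewed, about 8 in all and at most 12, crops included, and the job is handed in when it is done.

Besides the shell and the picture viewer there is one more tool, called after ">>>" as a command line: name --argument value ..., lists and objects as JSON in quotes. move_arm: Moves the arm, as the interface text tells. Its arguments: {"type":"object","properties":{"increments":{"type":"array"},"force":{"type":"number"}},"required":["increments"]}

```bash
mkdir -p pics; ls; cat > h.py <<'E'
import numpy as np, cv2
from workcell import monitor, eyes, job
def grab(n):
    f=eyes.grab_frame(n); f['R']=cv2.Rodrigues(np.array(f['rvec'],float))[0]; f['t']=np.array(f['tvec'],float).ravel()
    f['K']=np.array(f['camera_matrix'],float); f['D']=np.array(f['dist_coeffs'],float); return f
def save(f,name,crop=None,scale=1):
    im=f['color'][:,:,::-1]
    if crop: x0,y0,x1,y1=crop; im=im[y0:y1,x0:x1]
    cv2.imwrite('pics/'+name,cv2.resize(im,None,fx=scale,fy=scale,interpolation=cv2.INTER_CUBIC))
def ray(f,uv):
    p=cv2.undistortPoints(np.array(uv,float).reshape(-1,1,2),f['K'],f['D']).reshape(-1,2)
    d=np.c_[p,np.ones(len(p))]@f['R']; return -f['R'].T@f['t'], d
def onz(f,uv,z):
    c,d=ray(f,uv); return c+d*((z-c[2])/d[:,2])[:,None]
def cloud(f):
    v,u=np.nonzero(f['z_map']>0); c,d=ray(f,np.c_[u,v]); 
    return c+d*f['z_map'][v,u][:,None], f['color'][v,u].astype(int), u,v
def proj(f,P): return cv2.projectPoints(np.array(P,float).reshape(-1,1,3),f['rvec'] if 0 else cv2.Rodrigues(f['R'])[0],f['t'],f['K'],f['D'])[0].reshape(-1,2)
E
python3 - <<'E'
from h import *
print(monitor.state())
for n in ('scene','top'):
    f=grab(n); save(f,n+'0.png'); print(n,-f['R'].T@f['t'],f['K'][0,0])
E
```

```text
pics
{'time_s': 0.0, 'qpos': array([ 6.34840102e+01,  1.83533507e+01,  8.97069407e+01,  1.06129177e-03,
        7.20420582e+01, -1.14627478e+00]), 'qvel': array([-0.00109651, -0.11631608, -0.10001484, -0.00159041,  0.06285312,
        0.06223924]), 'effort': array([-1.50074419e-05, -4.12477076e+01, -2.31968808e+01,  7.27559673e-02,
        4.58570290e-02, -1.32839345e-04]), 'ee_pos': array([246.10695356, 519.04305243, 175.09956682]), 'ee_rot': array([-1.79897691e+02, -3.05629611e-03,  1.54629954e+02]), 'force': array([-0.16894134,  0.73686747,  0.36597303]), 'torque': array([ 0.01139575, -0.00743673,  0.00529307]), 'gripper_width': 91.23059202467711}
scene [1398.30018897  416.49416685  930.6801157 ] 506.8235301373703
top [ 515.14857256  -58.13924879 1393.43945783] 583.3447137255839
```

View pics/scene0.png

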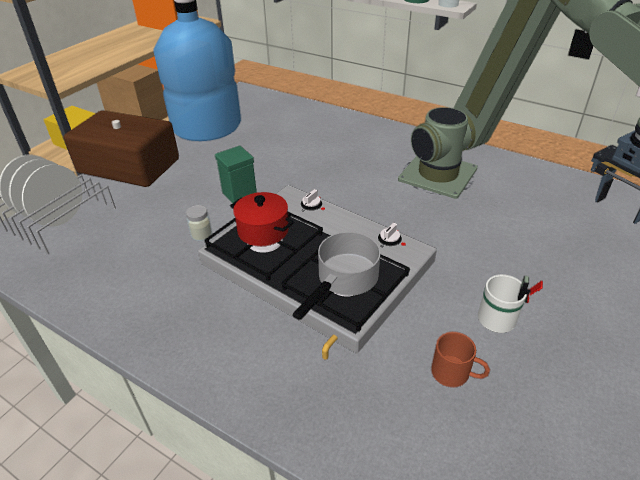

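View pics/top0.png

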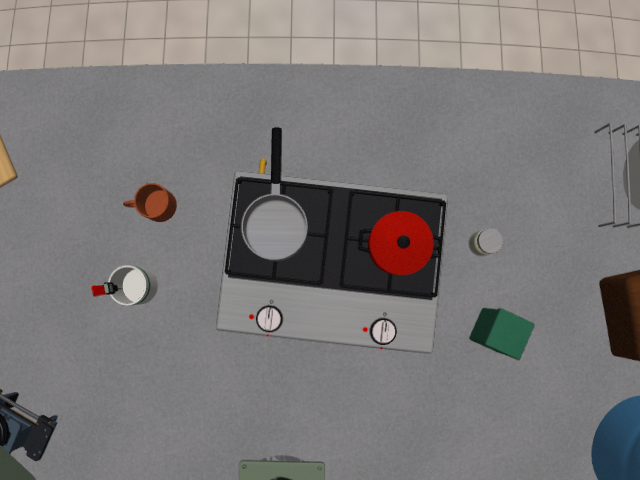

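The top view has +x up and +y left. It shows the saucepan on the left burner at (275,227), the crock at (129,286) with the red lever at (98,291), and the left knob at (269,318). The mug is at (155,202) and the red pot is on the right burner.

```bash
python3 - <<'E'
from h import *
f=grab('top'); g=grab('scene')
def fit(P):
    A=np.c_[2*P[:,:2],np.ones(len(P))]; s=np.linalg.lstsq(A,(P[:,:2]**2).sum(1),rcond=None)[0]
    return s[:2],np.sqrt(s[2]+s[:2]@s[:2])
def circ(P,n=5,tol=4):
    for i in range(n):
        c,r=fit(P); e=abs(np.hypot(*(P[:,:2]-c).T)-r); P=P[e<max(tol,np.median(e)*2)]
    return c.round(1),r.round(1),len(P)
for nm,fr in (('top',f),('scene',g)):
    P,C,u,v=cloud(fr)
    for lab,uv,zt,R in (('pan',(275,227),167,90),('crock',(129,286),105,60)):
        c0=onz(f,[uv],zt)[0]; d=np.hypot(*(P[:,:2]-c0[:2]).T)
        m=(d<R)&(P[:,2]>zt-6)&(P[:,2]<zt+8)&((C.max(1)-C.min(1))<25)&(C.min(1)>80)
        print(nm,lab,c0.round(),m.sum(),circ(P[m]) if m.sum()>10 else '',P[m,2].mean())
    red=(C[:,0]>130)&(C[:,1]<60)&(P[:,1]>300)&(P[:,2]>60)
    Q=P[red]; print(nm,'red',red.sum(),Q.min(0).round(),Q.max(0).round(),Q.mean(0).round(1), 'top part',Q[Q[:,2]>Q[:,2].max()-8].mean(0).round(1))
    c0=onz(f,[(129,286)],105)[0]
    blk=(C.max(1)<70)&(np.hypot(*(P[:,:2]-c0[:2]).T)<70)&(P[:,2]>80); Q=P[blk]
    print(nm,'black',len(Q),Q.min(0).round(),Q.max(0).round(),Q.mean(0).round(1))
    # hob deck
    k0=onz(f,[(269,318)],91)[0]; d=np.hypot(*(P[:,:2]-k0[:2]).T)
    m=(d<40)&(P[:,2]>76)&(C.min(1)>150); print(nm,'knob',k0.round(),m.sum(),P[m].mean(0).round(1))
    b=m&(P[:,2]>92)
    if b.sum()>10:
        q=P[b][:,:2]; mu=q.mean(0); w,V=np.linalg.eigh(np.cov((q-mu).T)); print('bar',b.sum(),mu.round(1),P[b,2].max(),np.degrees(np.arctan2(V[1,1],V[0,1])),np.sqrt(w))
# deck border in top
print('deck corners z65',onz(f,[(237,173),(447,195),(218,328),(432,352)],65).round(1))
save(f,'crock.png',(80,255,160,315),5); save(g,'crock_s.png',(470,265,550,335),6)
a=cv2.imread('pics/crock.png'); b=cv2.imread('pics/crock_s.png'); h=300
cv2.imwrite('pics/cc.png',np.hstack([a[:300],cv2.resize(b,(343,300))]))
E
```

```text
top pan [645.  14. 167.] 319 (array([646.8,  15.5]), np.float64(68.5), 319) 167.43794692374627
top crock [515. 344. 105.] 220 (array([517.6, 348.9]), np.float64(43.0), 218) 104.8041577586869
top red 102 [494. 400. 110.] [516. 418. 147.] [505.6 408.7 129.1] top part [504.7 414.6 141.4]
top black 118 [477. 303.  81.] [539. 388. 149.] [510.  365.1 116.4]
top knob [450.  28.  91.] 320 [447.7  29.2  87. ]
bar 88 [446.1  29.6] 111.3732146673085 174.26691660109827 [ 3.67904118 12.37712245]
scene pan [645.  14. 167.] 413 (array([648.3,  19.5]), np.float64(68.4), 409) 165.70519075961906
scene crock [515. 344. 105.] 286 (array([519. , 352.5]), np.float64(42.6), 268) 104.15501483581042
scene red 82 [494. 402.  91.] [519. 421. 144.] [507.9 411.6 129.2] top part [505.6 417.  140.5]
scene black 140 [497. 313.  81.] [546. 402. 148.] [518.8 388.  116. ]
scene knob [450.  28.  91.] 186 [453.7  35.8  86.8]
bar 52 [451.6  33. ] 106.23512094927378 174.84408944527684 [ 3.89834227 15.81879473]
deck corners z65 [[ 781.   110.1   65. ]
 [ 736.9 -377.6   65. ]
 [ 423.5  146.    65. ]
 [ 374.8 -343.4   65. ]]
```

View pics/cc.png

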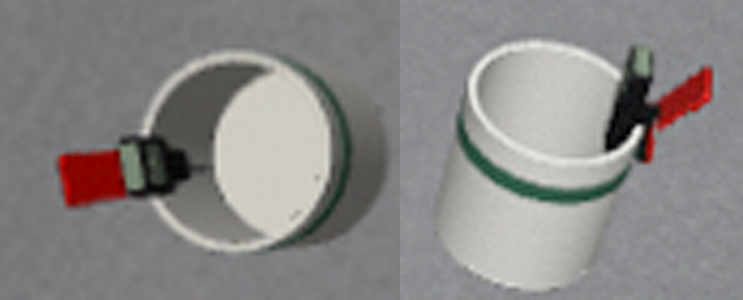

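The crops show the clip on the crock's left-hand rim with the red lever pointing outward, at a heading of about 101°. The two cameras differ by about 4 mm in y, so I'll check them against the gripper itself. First I'll approach above the clip.

>>> move_arm --increments '[[[0.6,-5.74,0.1,-0.5,0,0,0],[0.6,-5.74,0.1,-0.5,0,0,0],[0.6,-5.74,0.1,-0.5,0,0,0],[0.6,-5.74,0.1,-0.5,0,0,0],[0.6,-5.74,0.1,-0.5,0,0,0],[0.6,0,0,0,0,0,-0.16],[0.6,0,0,0,0,0,-0.16],[0.6,0,0,0,0,0,-0.16],[0.6,0,0,0,0,0,-0.16],[0.6,0,0,0,0,0,0]]]' --force 18

```text
time_s: 1.45
ee_pos: [516.0, 396.6, 197.0]
ee_rot: [-179.9, -0.3, -167.6]
force: [-1.0, -0.4, 0.1]
gripper_width: 54.8
```

```bash
cat >> h.py <<'E'
from scipy.spatial.transform import Rotation as Ro
def go(p,heading=None):
    "tool-axis shift in cm to world point p and turn about tool z (rad) to jaw heading"
    s=monitor.state(); R=Ro.from_euler('xyz',s['ee_rot'],degrees=True).as_matrix()
    h=np.degrees(np.arctan2(R[1,1],R[0,1]))
    print('t',s['time_s'],'pos',s['ee_pos'].round(1),'rot',s['ee_rot'].round(2),'head',h.round(2),'w',round(s['gripper_width'],1),'F',s['force'].round(1))
    print('shift cm',(R.T@(np.array(p)-s['ee_pos'])/10).round(2),'az', None if heading is None else (-np.radians((heading-h+180)%360-180)).round(3))
E
python3 - <<'E'
from h import *
go([508.4,400.7,200],101.2)
s=monitor.state()
f=grab('scene'); g=grab('top')
for n,fr in (('s',f),('t',g)):
    print(n,proj(fr,[s['ee_pos']]).round(1))
x,y=proj(f,[s['ee_pos']])[0].astype(int); save(f,'g1s.png',(x-50,y-40,x+50,y+60),4)
x,y=proj(g,[s['ee_pos']])[0].astype(int); save(g,'g1t.png',(x-50,y-50,x+50,y+50),4)
print((x,y))
cv2.imwrite('pics/g1.png',np.hstack([cv2.imread('pics/g1s.png'),cv2.imread('pics/g1t.png')]))
E
```

```text
t 1.45 pos [516.  396.6 197. ] rot [-179.85   -0.3  -167.57] head 102.43 w 54.8 F [-1.  -0.4  0.1]
shift cm [ 0.65  0.56 -0.3 ] az 0.021
s [[536.3 265.2]]
t [[ 91.8 284.9]]
(np.int64(91), np.int64(284))
```

View pics/g1.png

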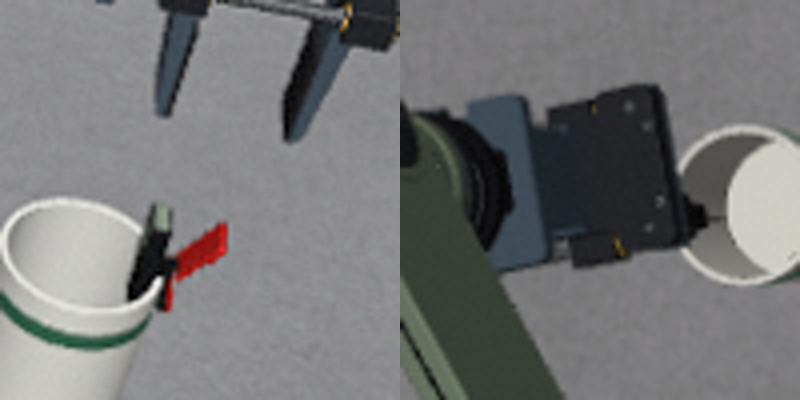

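In the scene view the fingertips are at about (527,253) and (558,260). I'll compare the tip positions in the depth data with the measured TCP to get the scene camera's offset.

```bash
python3 - <<'E'
from h import *
s=monitor.state(); e=s['ee_pos']; h=np.radians(102.4); Y=np.array([np.cos(h),np.sin(h),0]); X=np.array([-Y[1],Y[0],0])
f=grab('scene')
w=s['gripper_width']/2
print(proj(f,[e+Y*w,e-Y*w,e+Y*(w+12),e-Y*(w+12)]).round(1))
P,C,u,v=cloud(f)
L=np.c_[(P-e)@Y,(P-e)@X,P[:,2]-e[2]]
m=(abs(L[:,0])<70)&(abs(L[:,1])<40)&(L[:,2]>-12)&(L[:,2]<25)
for lo,hi in ((-70,0),(0,70)):
  q=L[m&(L[:,0]>lo)&(L[:,0]<hi)]
  for z in (-10,-5,0,5,10,15,20):
    k=q[(q[:,2]>=z)&(q[:,2]<z+5)]
    if len(k)>1: print(lo,z,len(k),'Y',np.percentile(k[:,0],[5,50,95]).round(1),'X',np.percentile(k[:,1],[5,50,95]).round(1))
E
```

```text
[[549.9 267.9]
 [523.  262.4]
 [555.8 269.1]
 [517.2 261.3]]
```

```bash
python3 - <<'E'
from h import *
s=monitor.state(); e=s['ee_pos']; print(e, s['time_s'])
f=grab('scene')
P,C,u,v=cloud(f)
for (a,b) in ((527,248),(527,252),(559,257),(562,250)):
    i=np.nonzero((u==a)&(v==b))[0]; print((a,b),f['color'][b,a],f['z_map'][b,a],P[i].round(1))
m=(P[:,2]>170)&(abs(P[:,0]-e[0])<150)&(abs(P[:,1]-e[1])<150); print(m.sum(),P[m].min(0),P[m].max(0)) if m.sum() else print('none')
m=(f['z_map'][235:262,515:575]>0); print(m.mean())
E
```

```text
[515.94163628 396.7342039  197.15853258] 1.6
(527, 248) [63 78 87] 1013.00464 [[542.6 369.6 253.6]]
(527, 252) [46 54 60] 1023.005 [[538.7 371.8 240.8]]
(559, 257) [52 61 70] 1002.00726 [[528.5 431.9 246.6]]
(562, 250) [53 64 71] 994.18445 [[524.4 432.4 262.4]]
17241 [365.95450861 246.73714538 233.69734439] [587.83301546 491.82517678 663.5908121 ]
0.9962962962962963
```

```bash
python3 - <<'E'
from h import *
f=grab('scene'); g=grab('top')
h=np.radians(64.6); Y=np.array([np.cos(h),np.sin(h),0]); e=np.array([246.1,519,175.1])
print('init scene tips',proj(f,[e+Y*45.6,e-Y*45.6]).round(1))
for n,fr in (('s',f),('t',g)):
    P,C,u,v=cloud(fr); d=np.hypot(P[:,0]-525,P[:,1]-400)
    m=(d<90)&(P[:,2]>150); Q=P[m]; z=Q[:,2]; print(n,m.sum(),np.histogram(z,bins=np.arange(150,420,15)))
    # base flange / counter depth sanity
    k=(P[:,0]>350)&(P[:,0]<450)&(P[:,1]>180)&(P[:,1]<260); print('counter z',np.median(P[k,2]))
m=None
P,C,u,v=cloud(f)
d=np.hypot(P[:,0]-525,P[:,1]-400); m=(d<90)&(P[:,2]>200)&(P[:,2]<255)
for side in (0,1):
    k=m&((u>543)==bool(side)); Q=P[k]; o=np.argsort(-v[k])[:12]; print(np.c_[u[k],v[k],Q][o].round(1))
E
```

```text
init scene tips [[629.  232.4]
 [595.2 212.8]]
s 12758 (array([   0,    0,    0,    0,    0,   17,   80,  102,  111,  131,   48,
        354,  672, 1487,  334,  292,  127]), array([150, 165, 180, 195, 210, 225, 240, 255, 270, 285, 300, 315, 330,
       345, 360, 375, 390, 405]))
counter z 598.9969959303285
t 5368 (array([  0,   0,   0,   0,   0,   0,   0,   0,   0,   0,   2,  59, 159,
       729, 134,  87, 123]), array([150, 165, 180, 195, 210, 225, 240, 255, 270, 285, 300, 315, 330,
       345, 360, 375, 390, 405]))
counter z 613.4285870660094
[[527.  254.  540.9 373.1 237.6]
 [525.  254.  540.5 369.4 235.6]
 [526.  254.  542.3 371.4 237.9]
 [525.  253.  542.9 369.  240. ]
 [528.  253.  541.9 374.4 241.7]
 [527.  253.  541.3 372.5 240.4]
 [526.  253.  539.6 370.6 238.2]
 [525.  252.  542.2 368.3 241.9]
 [527.  252.  540.2 371.9 241.9]
 [528.  252.  538.4 373.6 241.3]
 [526.  252.  541.9 370.1 242.5]
 [524.  252.  541.7 366.5 240.7]]
[[559.  260.  526.2 433.9 237.5]
 [557.  260.  525.1 430.5 235. ]
 [558.  260.  528.1 432.2 238.2]
 [561.  259.  528.1 436.7 243.1]
 [558.  259.  530.9 431.4 242.8]
 [560.  259.  525.5 435.  240.2]
 [559.  259.  528.3 433.2 241.6]
 [557.  259.  527.2 429.8 239.1]
 [558.  258.  526.7 430.8 241.9]
 [561.  258.  529.4 436.  246.4]
 [560.  258.  530.3 434.2 246.3]
 [557.  258.  521.  429.2 236.6]]
```

The depth data put the fingertips at z≈237 mm, while the reported TCP is at 197 mm. Horizontally they agree. The cameras read the crock and pan heights correctly, so the actual tips seem to be about 39 mm higher than reported. A descent to a reported z of 121 is safe under either reading, and I'll look again there.

>>> move_arm --increments '[[[0.6,0.65,0.56,0,0,0,0.02],[0.6,0,0,0,0,0,0],[0.6,0,0,2,0,0,0],[0.6,0,0,2,0,0,0],[0.6,0,0,2,0,0,0],[0.6,0,0,1.5,0,0,0],[0.6,0,0,0,0,0,0]]]'

```text
time_s: 2.62
ee_pos: [507.5, 401.9, 121.4]
ee_rot: [-179.9, -0.1, -168.8]
force: [-1.1, -0.2, 1.2]
gripper_width: 54.9
```

```bash
python3 - <<'E'
from h import *
go([508.4,400.7,112],101.2)
f=grab('scene'); save(f,'g2.png',(480,225,580,325),6)
P,C,u,v=cloud(f); e=monitor.state()['ee_pos']
d=np.hypot(P[:,0]-515,P[:,1]-400)
m=(d<70)&(P[:,2]>120)&(P[:,2]<250)&(C[:,2]>C[:,0]+8)
print(np.histogram(P[m,2],bins=np.arange(120,250,10)))
E
```

```text
t 2.625 pos [507.5 401.9 121.4] rot [-1.7992e+02 -1.2000e-01 -1.6879e+02] head 101.21 w 54.9 F [-1.1 -0.2  1.2]
shift cm [-0.07 -0.14  0.94] az 0.0
(array([ 0,  0,  0,  0, 18, 29, 29, 32, 29, 45, 36, 10]), array([120, 130, 140, 150, 160, 170, 180, 190, 200, 210, 220, 230, 240]))
```

View pics/g2.png

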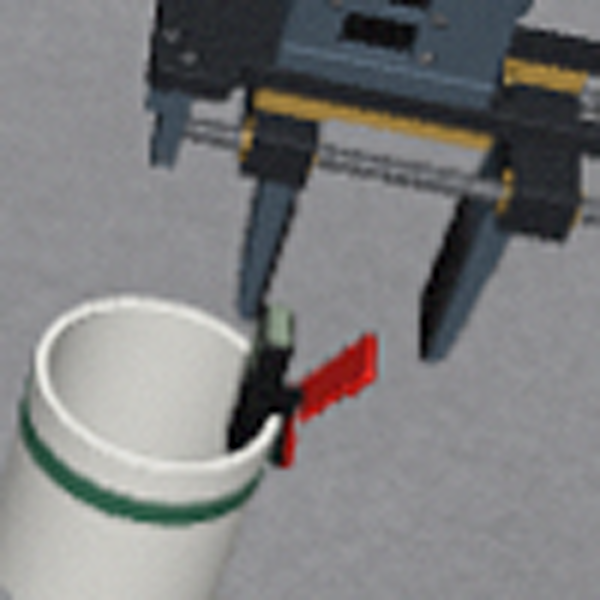

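The image confirms it: the tips are at z≈160 when 121 is reported, with the left tip at crop (250,315) just inside the housing (275,310). To cancel the camera bias, I'll measure the fingers and the clip handles in the same view, in clip axes.

```bash
python3 - <<'E'
from h import *
f=grab('scene'); s=monitor.state(); e=s['ee_pos']; h=np.radians(101.2); Y=np.array([np.cos(h),np.sin(h),0]); X=np.array([Y[1],-Y[0],0])
P,C,u,v=cloud(f); L=np.c_[(P-e)@X,(P-e)@Y,P[:,2]]
near=(np.hypot(L[:,0],L[:,1])<60)
blue=near&(C[:,2]>C[:,0]+8)&(L[:,2]>155)&(L[:,2]<190)
for sgn in (-1,1):
    q=L[blue&(L[:,1]*sgn>0)]; q=q[q[:,2]<178]; print('finger',sgn,len(q),'X',np.percentile(q[:,0],[5,50,95]).round(1),'Y',np.percentile(q[:,1],[5,50,95]).round(1),'zmin',np.sort(q[:,2])[:4].round(1))
dark=near&(C.max(1)<70)&(L[:,2]>155)&(L[:,2]<185)&(L[:,1]>0); q=L[dark]; print('inner pad right',len(q),np.percentile(q,[5,50,95],axis=0).round(1).tolist())
red=near&(C[:,0]>120)&(C[:,1]<70); q=L[red]; print('red X',np.percentile(q[:,0],[2,50,98]).round(1),'Y',np.percentile(q[:,1],[2,50,98]).round(1),'z',np.percentile(q[:,2],[2,98]).round(1))
gr=near&(C[:,1]>C[:,0]+12)&(C[:,1]>C[:,2]+5)&(L[:,2]>118)&(L[:,2]<155); q=L[gr]; print('green',len(q),np.percentile(q,[5,50,95],axis=0).round(1).tolist())
bk=near&(C.max(1)<60)&(L[:,2]>107)&(L[:,2]<150); q=L[bk]; print('black',len(q),np.percentile(q,[5,50,95],axis=0).round(1).tolist())
E
```

```text
finger -1 18 X [ 3.7 16.6 18.8] Y [-34.9 -32.4 -29.1] zmin [160.  163.7 165.2 166. ]
finger 1 19 X [14.3 16.  18.4] Y [31.6 34.  37. ] zmin [161.8 162.8 166.6 167.1]
inner pad right 43 [[-14.5, 28.7, 162.5], [5.2, 29.6, 171.5], [17.2, 31.7, 183.3]]
red X [-10.7   1.7  11.5] Y [-0.6  9.2 18.5] z [ 97.2 142.1]
green 14 [[-7.9, -18.8, 144.7], [-1.4, -16.8, 146.2], [6.3, -14.2, 148.3]]
black 94 [[-1.4, -22.6, 109.5], [9.7, -16.3, 124.7], [13.3, -4.6, 144.8]]
```

The jaws straddle the handles, with gaps of about 3 mm at the housing and 8 mm at the lever. I'll descend 48 mm, watching force.

>>> move_arm --increments '[[[0.6,0,0,1.2,0,0,0],[0.6,0,0,1.2,0,0,0],[0.6,0,0,1.2,0,0,0],[0.6,0,0,0.9,0,0,0],[0.6,0,0,0.3,0,0,0],[0.6,0,0,0,0,0,0]]]'

```text
time_s: 3.48
ee_pos: [509.1, 403.1, 72.7]
ee_rot: [179.9, 0.1, -168.8]
force: [0.2, -0.3, 0.6]
gripper_width: 54.6
```

```bash
python3 - <<'E'
from h import *
go([507.5,401.9,73],101.2)
f=grab('scene'); save(f,'g3.png',(490,245,570,325),7)
s=monitor.state(); e=s['ee_pos']; h=np.radians(101.2); Y=np.array([np.cos(h),np.sin(h),0]); X=np.array([Y[1],-Y[0],0])
P,C,u,v=cloud(f); L=np.c_[(P-e)@X,(P-e)@Y,P[:,2]]
near=(np.hypot(L[:,0],L[:,1])<60)
blue=near&(C[:,2]>C[:,0]+8)&(L[:,2]>100)&(L[:,2]<150)
for sgn in (-1,1): print(np.sort(L[blue&(L[:,1]*sgn>0),2])[:6].round(1))
E
```

```text
t 3.475 pos [509.1 403.1  72.7] rot [ 1.7995e+02  1.5000e-01 -1.6880e+02] head 101.2 w 54.6 F [ 0.2 -0.3  0.6]
shift cm [ 0.18 -0.08 -0.03] az 0.0
[114.2 114.4 114.9 115.8 116.1 116.8]
[111.9 114.  114.8 116.3 117.  117.6]
```

View pics/g3.png

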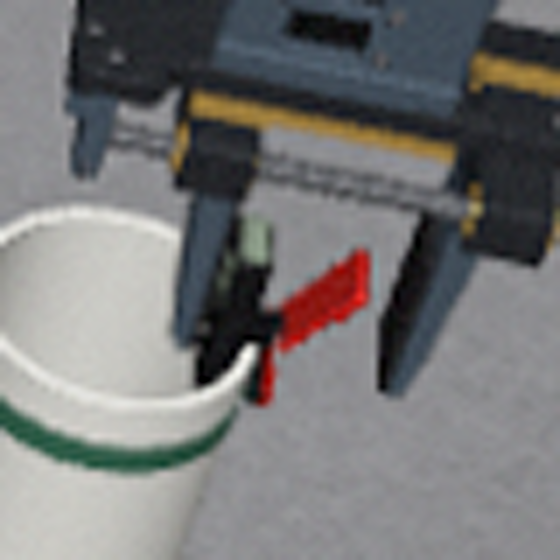

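The fingers straddle both handles, the tips clear the rim, and the force is near zero. I'll now close in steps while shifting toward the housing, so the crock isn't dragged.

>>> move_arm --increments '[[[0.56,0.15,-0.1,0,0,0,0],[0.52,0,-0.16,0,0,0,0],[0.48,0,-0.16,0,0,0,0],[0.44,0,-0.16,0,0,0,0],[0.44,0,0,0,0,0,0]]]' --force 18

```text
time_s: 4.15
ee_pos: [509.6, 397.9, 74.6]
ee_rot: [179.8, 0.3, -168.8]
force: [0.1, 0.6, -0.9]
gripper_width: 40.1
```

>>> move_arm --increments '[[[0.4,0,-0.17,0.05,0,0,0],[0.36,0,-0.17,0.05,0,0,0],[0.32,0,-0.17,0.05,0,0,0],[0.28,0,-0.17,0,0,0,0],[0.24,0,0,0,0,0,0],[0.2,0,0,0,0,0,0]]]'

```text
time_s: 4.9
ee_pos: [511.3, 391.0, 74.6]
ee_rot: [179.7, 0.4, -168.8]
force: [-1.6, 0.6, 3.6]
gripper_width: 24.8
```

```bash
python3 - <<'E'
from h import *
go([510.8,391,73],101.2)
f=grab('scene'); save(f,'g4.png',(490,245,570,325),7)
E
```

```text
t 4.9 pos [511.3 391.   74.6] rot [ 179.74    0.41 -168.83] head 101.17 w 24.8 F [-1.6  0.6  3.6]
shift cm [0.04 0.01 0.16] az -0.001
```

View pics/g4.png

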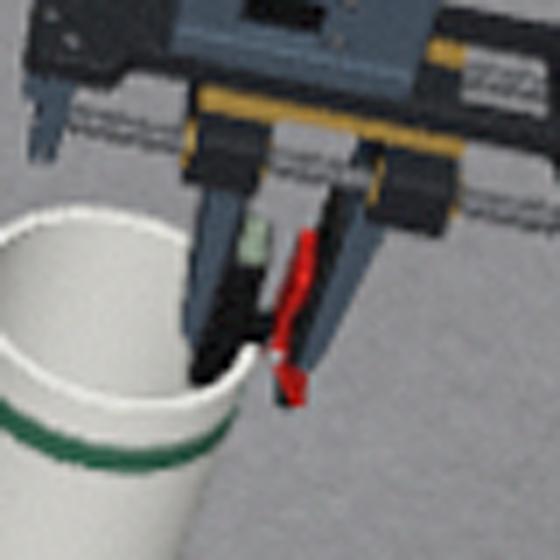

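It measures 24.8 mm over the handles, so the lever is fully open, and the crock hasn't moved. At reported z 74.6 the seat is at rim height 105, so seating on the pan rim at 167 means a reported z of 136.6. Lifting straight up.

>>> move_arm --increments '[[[0.2,0,0,-0.6,0,0,0],[0.2,0,0,-1,0,0,0],[0.2,0,0,-1.5,0,0,0],[0.2,0,0,-2,0,0,0],[0.2,0,0,-2.5,0,0,0],[0.2,0,0,-3,0,0,0],[0.2,0,0,-3,0,0,0],[0.2,0,0,-2,0,0,0],[0.2,0,0,0,0,0,0]]]'

```text
time_s: 6.08
ee_pos: [510.7, 390.2, 240.3]
ee_rot: [179.7, 0.6, -168.8]
force: [0.0, 0.6, -1.1]
gripper_width: 24.9
```

```bash
python3 - <<'E'
from h import *
f=grab('scene'); g=grab('top')
go([634.5,82,225],101.2)
def fit(P):
    A=np.c_[2*P[:,:2],np.ones(len(P))]; s=np.linalg.lstsq(A,(P[:,:2]**2).sum(1),rcond=None)[0]
    return s[:2],np.sqrt(s[2]+s[:2]@s[:2])
P,C,u,v=cloud(f)
d=np.hypot(P[:,0]-519,P[:,1]-352.5); m=(d<60)&(P[:,2]>99)&(P[:,2]<113)&((C.max(1)-C.min(1))<25)&(C.min(1)>80); Q=P[m]
for i in range(5):
    c,r=fit(Q); e=abs(np.hypot(*(Q[:,:2]-c).T)-r); Q=Q[e<4]
print('crock now (scene)',c,r)
# pan: rim ring by scanning outer and inner edge: hi-res look
save(f,'s5.png',(300,200,580,340),2.8)
E
```

```text
t 6.175 pos [509.7 389.5 237.8] rot [ 179.81    0.35 -168.81] head 101.19 w 24.6 F [-0.6  0.3 -0.9]
shift cm [ -6.27 -32.59   1.21] az -0.0
crock now (scene) [518.92666791 352.46516119] 42.54544437325692
```

View pics/s5.png

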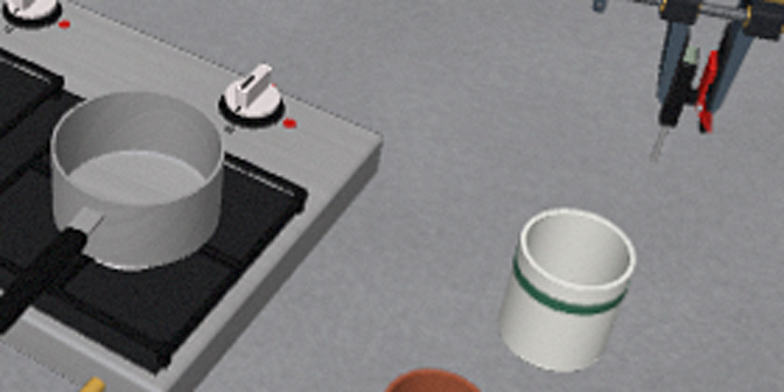

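The clip is out, with the probe at (655,145) in the crop, and the crock hasn't moved (scene fit unchanged at 518.9, 352.5). Where the gripper closed on the clip gives the camera biases, and with them both views put the pan centre at about (648.5, 17.1). I'll carry the clip above the pan's left rim.

>>> move_arm --increments '[[[0.2,-0.6,-2.5,0,0,0,0],[0.2,-0.8,-4,0,0,0,0],[0.2,-0.8,-4.5,0,0,0,0],[0.2,-0.8,-4.5,0,0,0,0],[0.2,-0.8,-4.5,0,0,0,0],[0.2,-0.8,-4.5,0,0,0,0],[0.2,-0.8,-4,0,0,0,0],[0.2,-0.5,-2.5,0,0,0,0],[0.2,-0.3,-1,0,0,0,0],[0.2,0,0,0,0,0,0]]]'

```text
time_s: 7.42
ee_pos: [629.7, 77.6, 221.4]
ee_rot: [179.9, -1.2, -168.7]
force: [-0.3, 0.4, -0.8]
gripper_width: 24.9
```

```bash
python3 - <<'E'
from h import *
go([635.8,81.4,205],101.2)
E
```

```text
t 7.425 pos [629.7  77.6 221.4] rot [ 179.92   -1.18 -168.68] head 101.32 w 24.9 F [-0.3  0.4 -0.8]
shift cm [-0.71  0.25  1.63] az 0.002
```

>>> move_arm --increments '[[[0.2,-0.7,0.25,0,0,0.02,0],[0.2,0,0,0.5,0,0,0],[0.2,0,0,0,0,0,0]]]'

```text
time_s: 7.8
ee_pos: [635.5, 84.8, 215.3]
ee_rot: [179.8, -2.5, -168.5]
force: [-0.2, 0.1, -0.6]
gripper_width: 24.8
```

```bash
python3 - <<'E'
from h import *
go([635.8,81.4,205],101.2)
f=grab('scene'); save(f,'s6.png',(290,170,410,300),5)
s=monitor.state(); e=s['ee_pos']; h=np.radians(101.2); Y=np.array([np.cos(h),np.sin(h),0]); X=np.array([Y[1],-Y[0],0])
P,C,u,v=cloud(f); L=np.c_[(P-e)@X,(P-e)@Y,P[:,2]]; near=np.hypot(L[:,0],L[:,1])<45
red=near&(C[:,0]>120)&(C[:,1]<70); q=L[red]; print('red',np.percentile(q,[3,50,97],axis=0).round(1).tolist())
bk=near&(C.max(1)<60)&(L[:,2]>225)&(L[:,2]<252)&(L[:,1]>-20)&(L[:,1]<15); q=L[bk]; print('black',len(q),np.percentile(q,[5,50,95],axis=0).round(1).tolist())
st=near&((C.max(1)-C.min(1))<30)&(L[:,2]>180)&(L[:,2]<226); q=L[st]; print('probe',len(q),np.percentile(q,[0,5,50,95],axis=0).round(1).tolist())
# rim near the clip azimuth, in same view
m=(P[:,2]>163)&(P[:,2]<171)&(np.abs(L[:,0])<14)&(abs(L[:,1])<25)&((C.max(1)-C.min(1))<25); q=L[m]; print('rim',len(q),np.percentile(q,[5,50,95],axis=0).round(1).tolist() if len(q) else '')
E
```

```text
t 7.8 pos [635.5  84.8 215.3] rot [ 179.84   -2.47 -168.48] head 101.51 w 24.8 F [-0.2  0.1 -0.6]
shift cm [-0.01 -0.34  1.03] az 0.005
red [[-9.7, 8.8, 231.2], [7.2, 18.9, 239.5], [13.5, 23.6, 285.3]]
black 52 [[-3.4, -9.7, 227.0], [5.1, -2.5, 238.0], [12.9, 3.0, 251.3]]
probe 28 [[-4.6, -9.2, 187.5], [-4.4, -6.5, 187.7], [-1.8, -4.0, 203.5], [3.2, -1.0, 225.8]]
rim 15 [[-8.9, -1.0, 164.5], [0.8, 0.7, 166.3], [12.8, 2.6, 168.0]]
```

View pics/s6.png

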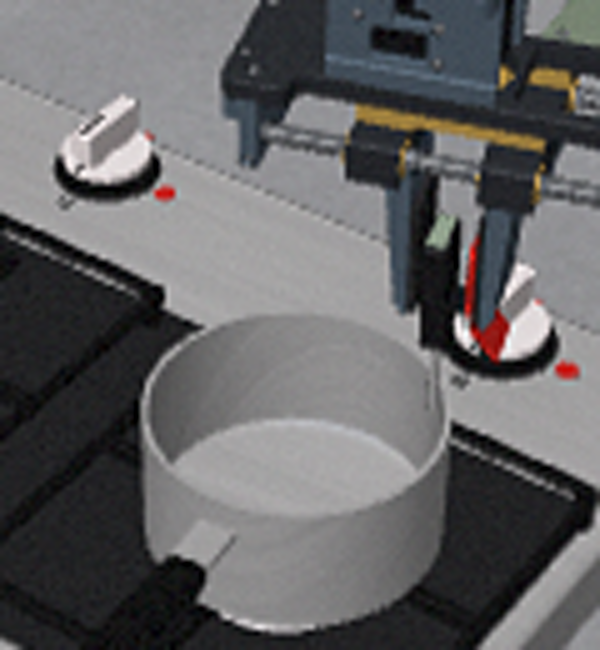

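The clip hangs over the pan's left rim with the probe just inside, at (432,390) in the crop. The tilt correction had the wrong sign, so I'll reverse it, shift 3.5 mm inward, and recheck before lowering.

>>> move_arm --increments '[[[0.2,0,-0.35,0,0,-0.043,0.005],[0.2,0,0,0,0,0,0],[0.2,0,0,0,0,0,0]]]'

```text
time_s: 8.22
ee_pos: [636.2, 82.4, 216.0]
ee_rot: [179.8, 0.1, -168.7]
force: [-0.2, 0.1, -1.4]
gripper_width: 24.9
```

```bash
python3 - <<'E'
from h import *
go([635.8,81.0,175],101.2)
E
```

```text
t 8.225 pos [636.2  82.4 216. ] rot [ 1.7984e+02  9.0000e-02 -1.6871e+02] head 101.29 w 24.9 F [-0.2  0.1 -1.4]
shift cm [ 0.07 -0.14  4.1 ] az 0.002
```

>>> move_arm --increments '[[[0.2,0.05,-0.14,1,0,0,0],[0.2,0,0,1.5,0,0,0],[0.2,0,0,1.5,0,0,0],[0.2,0,0,1,0,0,0],[0.2,0,0,0,0,0,0]]]'

```text
time_s: 8.85
ee_pos: [635.4, 81.1, 160.5]
ee_rot: [179.8, -0.1, -168.7]
force: [0.6, -0.3, -0.4]
gripper_width: 24.4
```

```bash
python3 - <<'E'
from h import *
go([635.8,81.0,137],101.2)
f=grab('scene'); g=grab('top'); save(f,'s7a.png',(330,195,410,275),5); save(g,'s7b.png',(215,170,295,250),5)
cv2.imwrite('pics/s7.png',np.hstack([cv2.imread('pics/s7a.png'),cv2.imread('pics/s7b.png')]))
E
```

```text
t 8.85 pos [635.4  81.1 160.5] rot [ 1.7981e+02 -1.3000e-01 -1.6869e+02] head 101.31 w 24.4 F [ 0.6 -0.3 -0.4]
shift cm [-0.04 -0.03  2.35] az 0.002
```

View pics/s7.png

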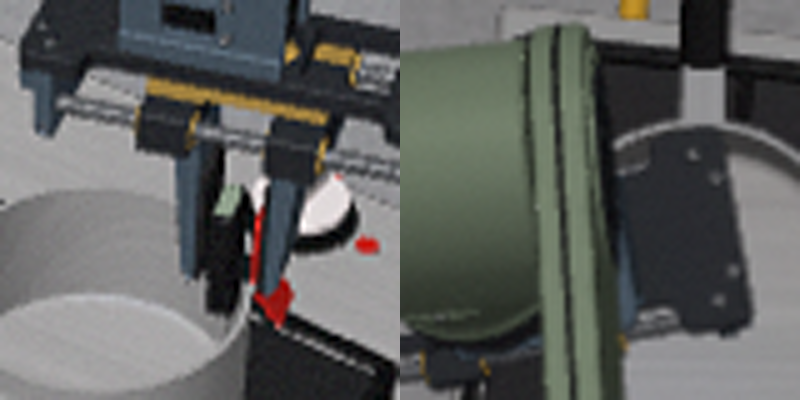

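The housing is inside the rim and the red jaw outside, with the rim entering the mouth at about (245,300). Lowering to the seat.

>>> move_arm --increments '[[[0.2,0,0,0.7,0,0,0],[0.2,0,0,0.7,0,0,0],[0.2,0,0,0.5,0,0,0],[0.2,0,0,0.2,0,0,0],[0.2,0,0,0,0,0,0]]]'

```text
time_s: 9.57
ee_pos: [637.0, 81.4, 140.7]
ee_rot: [179.8, 0.1, -168.7]
force: [0.1, 0.6, -0.9]
gripper_width: 24.7
```

>>> move_arm --increments '[[[0.2,-0.05,0,0.3,0,0,0],[0.2,0,0,0.1,0,0,0],[0.2,0,0,0.1,0,0,0]]]'

```text
time_s: 9.95
ee_pos: [637.8, 81.5, 136.5]
ee_rot: [179.8, 0.2, -168.7]
force: [-1.5, -1.2, 5.6]
gripper_width: 24.9
```

The contact force is about 5 N at z 136.5, which is the computed seat height. I'll release by opening in steps while moving outward, so the housing side stays put.

>>> move_arm --increments '[[[0.3,0,0.15,0,0,0,0],[0.34,0,0.19,0,0,0,0],[0.38,0,0.19,0,0,0,0],[0.42,0,0.19,0,0,0,0],[0.46,0,0.19,0,0,0,0],[0.5,0,0.15,0,0,0,0],[0.54,0,0.1,0,0,0,0],[0.6,0,0,0,0,0,0]]]'

```text
time_s: 10.95
ee_pos: [635.8, 93.6, 136.4]
ee_rot: [179.9, 0.3, -168.7]
force: [0.5, -1.2, 0.7]
gripper_width: 54.3
```

```bash
python3 - <<'E'
from h import *
go([637,92,225],101.2)
f=grab('scene'); save(f,'s8.png',(330,195,410,275),7)
E
```

```text
t 10.95 pos [635.8  93.6 136.4] rot [ 179.88    0.26 -168.68] head 101.33 w 54.3 F [ 0.5 -1.2  0.7]
shift cm [-0.13 -0.16 -8.86] az 0.002
```

View pics/s8.png

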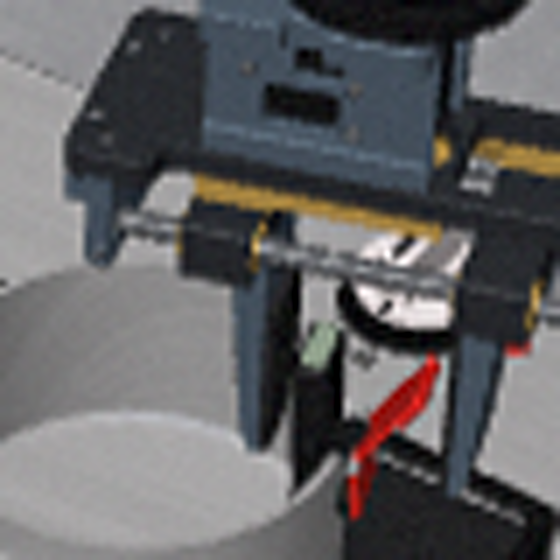

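The clip is clamped upright on the wall, with the red lever shut at (400,420) and both fingers clear. I'll lift straight up, then measure the knob and check the clip numerically. That's 11 pictures viewed.

>>> move_arm --increments '[[[0.6,0,0,-1,0,0,0],[0.6,0,0,-2,0,0,0],[0.6,0,0,-2.5,0,0,0],[0.6,0,0,-2.5,0,0,0],[0.6,0,0,-2,0,0,0],[0.6,1,-4,0,0,0,0.15],[0.6,4,-3,0,0,0,0.15],[0.6,5,-1,0,0,0,0.15],[0.6,5,0,0,0,0,0.15],[0.6,3,0,0,0,0,0.15],[0.6,0,0,0,0,0,0.15]]]'

```text
time_s: 12.38
ee_pos: [465.4, 39.2, 245.6]
ee_rot: [179.2, 0.5, 138.0]
force: [1.1, 0.2, 0.4]
gripper_width: 54.8
```

```bash
python3 - <<'E'
from h import *
go([449,31,130],-95.7)
b={'top':np.array([1.7,1.4,0]),'scene':np.array([.3,-2.2,0])}
for n in ('top','scene'):
    f=grab(n); P,C,u,v=cloud(f); P=P+b[n]
    d=np.hypot(P[:,0]-449,P[:,1]-31)
    for lab,lo,hi,R in (('skirt',74,84,30),('bar',94,108,30)):
        m=(d<R)&(P[:,2]>lo)&(P[:,2]<hi)&(C.min(1)>140); q=P[m][:,:2]
        if len(q)>8:
            (c,wh,a)=cv2.minAreaRect(q.astype(np.float32)); print(n,lab,len(q),'mean',q.mean(0).round(1),'rect',np.round(c,1),np.round(wh,1),round(a,1))
    red=(C[:,0]>120)&(C[:,1]<70)&(P[:,2]>140)&(abs(P[:,0]-635)<50)&(abs(P[:,1]-95)<40); q=P[red]; print(n,'lever',red.sum(),q.min(0).round(1) if len(q) else '',q.max(0).round(1) if len(q) else '')
    bk=(C.max(1)<60)&(P[:,2]>172)&(P[:,2]<215)&(np.hypot(P[:,0]-634,P[:,1]-78)<25); q=P[bk]; print(n,'housing',len(q),np.percentile(q,[3,50,97],axis=0).round(1).tolist() if len(q) else '')
E
```

```text
t 12.375 pos [465.4  39.2 245.6] rot [179.24   0.5  137.97] head 47.97 w 54.8 F [1.1 0.2 0.4]
shift cm [ 0.77 -1.86 11.53] az 2.508
top lever 104 [621.3  90.5 170.3] [643.4 112.5 205.9]
top housing 46 [[625.5, 69.2, 173.8], [632.7, 77.2, 198.4], [650.4, 90.2, 208.9]]
scene skirt 131 mean [454.3  35.1] rect [451.2  31.4] [47.3 49.7] 15.9
scene bar 50 mean [450.2  31.2] rect [450.   30.4] [13.3 45.8] 87.0
scene lever 61 [620.4  92.4 149.3] [646.9 111.5 205.1]
scene housing 108 [[629.7, 74.7, 173.1], [647.9, 81.4, 188.4], [651.6, 89.3, 207.5]]
```

The housing top reads about 208 mm, which matches the rim at 167 plus 40, so the clip is fully seated. The knob is at about (449.5, 31). I'll rotate the wrist the long way, to heading −95.7°, so joint 6 has room for the quarter turn.

>>> move_arm --increments '[[[0.55,0,0,0,0,0,0.18],[0.55,0,0,0,0,0,0.18],[0.55,0,0,0,0,0,0.18],[0.55,0,0,0,0,0,0.18],[0.55,0,0,0,0,0,0.18],[0.55,0,0,0,0,0,0.18],[0.55,0,0,0,0,0,0.18],[0.55,0,0,0,0,0,0.18],[0.55,0,0,0,0,0,0.18],[0.55,0,0,0,0,0,0.18],[0.55,0,0,0,0,0,0.18],[0.55,0,0,0,0,0,0.18]]]'

```text
time_s: 13.98
ee_pos: [473.8, 37.4, 249.6]
ee_rot: [179.9, -1.3, 12.3]
force: [-1.1, 0.1, 0.7]
gripper_width: 50.3
```

```bash
python3 - <<'E'
from h import *
go([449.5,31,130],-95.7); print(monitor.state()['qpos'])
E
```

```text
t 13.975 pos [473.8  37.4 249.6] rot [179.94  -1.29  12.34] head -77.66 w 50.3 F [-1.1  0.1  0.7]
shift cm [-2.78  0.09 11.9 ] az 0.315
[ 3.00191844  6.0645712  95.12261117  0.15728464 77.53044155 80.6329018 ]
```

>>> move_arm --increments '[[[0.55,0,0,0,0,-0.022,0.157],[0.55,0,0,0,0,0,0.157],[0.55,0,0,0,0,0,0],[0.55,-2.4,-0.6,2,0,0,0],[0.55,0,0,4,0,0,0],[0.55,0,0,4,0,0,0],[0.55,0,0,0,0,0,0]]]'

```text
time_s: 14.85
ee_pos: [454.1, 45.5, 149.7]
ee_rot: [-179.9, -0.3, -4.8]
force: [-0.1, 0.1, 0.3]
gripper_width: 50.3
```

```bash
python3 - <<'E'
from h import *
go([449.5,31,70],-95.7)
s=monitor.state(); e=s['ee_pos']; f=grab('scene'); P,C,u,v=cloud(f); d=P-e
m=(np.hypot(d[:,0],d[:,1])<70)&(P[:,2]>e[2]+15)&(P[:,2]<e[2]+110)&(C[:,2]>C[:,0]+8)
q=P[m]; print('blue zmin',np.sort(q[:,2])[:8].round(1))
lo=q[q[:,2]<np.sort(q[:,2])[3]+15]; print('tips y clusters',lo[lo[:,1]<e[1]].mean(0).round(1),lo[lo[:,1]>e[1]].mean(0).round(1))
b=(np.hypot(P[:,0]-450,P[:,1]-33)<32)&(P[:,2]>94)&(P[:,2]<108)&(C.min(1)>140); print('bar',P[b].mean(0).round(1),cv2.minAreaRect(P[b][:,:2].astype(np.float32)))
E
```

```text
t 14.85 pos [454.1  45.5 149.7] rot [-179.9    -0.3    -4.76] head -94.76 w 50.3 F [-0.1  0.1  0.3]
shift cm [-0.38  1.5   7.97] az 0.016
blue zmin [190.6 190.7 191.3 191.8 192.4 193.9 194.5 195.1]
tips y clusters [467.6  14.3 199.3] [465.3  79.1 200.3]
bar [450.7  33.7 102.7] ((450.3460693359375, 33.282379150390625), (12.975603103637695, 46.91830825805664), 82.29230499267578)
```

>>> move_arm --increments '[[[0.5,-0.35,1.4,0,0,0,0.016],[0.5,0,0,0,0,0,0],[0.5,0,0,3,0,0,0],[0.5,0,0,3,0,0,0],[0.5,0,0,1,0,0,0],[0.5,0,0,0,0,0,0]]]'

```text
time_s: 15.65
ee_pos: [459.9, 30.4, 88.5]
ee_rot: [-179.7, -1.6, -5.7]
force: [0.3, -0.8, 0.2]
gripper_width: 45.6
```

```bash
python3 - <<'E'
from h import *
go([450,31.7,45],-95.7)
E
```

```text
t 15.65 pos [459.9  30.4  88.5] rot [-179.7    -1.61   -5.68] head -95.67 w 45.6 F [ 0.3 -0.8  0.2]
shift cm [-1.12 -0.01  4.32] az 0.0
```

>>> move_arm --increments '[[[0.5,-1.0,-0.1,0,0,-0.028,0],[0.5,0,0,0,0,0,0],[0.5,0,0,1.5,0,0,0],[0.5,0,0,1,0,0,0],[0.5,0,0,0,0,0,0]]]'

```text
time_s: 16.27
ee_pos: [452.7, 32.9, 66.5]
ee_rot: [-179.6, -0.4, -5.6]
force: [-0.5, 0.5, 0.4]
gripper_width: 45.6
```

```bash
python3 - <<'E'
from h import *
go([450,31.7,45],-95.7)
E
```

```text
t 16.275 pos [452.7  32.9  66.5] rot [-179.63   -0.37   -5.65] head -95.64 w 45.6 F [-0.5  0.5  0.4]
shift cm [-0.27  0.16  2.14] az 0.001
```

>>> move_arm --increments '[[[0.5,-0.25,0.15,0,0,0,0],[0.5,0,0,0.9,0,0,0],[0.5,0,0,0.9,0,0,0],[0.5,0,0,0.2,0,0,0],[0.5,0,0,0,0,0,0]]]'

```text
time_s: 16.9
ee_pos: [450.7, 31.7, 45.7]
ee_rot: [-179.6, -0.4, -5.6]
force: [-0.3, -0.4, 0.5]
gripper_width: 45.6
```

```bash
python3 - <<'E'
from h import *
go([450,31.7,45],-95.7)
E
```

```text
t 16.9 pos [450.7  31.7  45.7] rot [-179.62   -0.44   -5.65] head -95.65 w 45.6 F [-0.3 -0.4  0.5]
shift cm [-0.07  0.01  0.07] az 0.001
```

Next I'll close gently on the bar.

>>> move_arm --increments '[[[0.35,0,0,0,0,0,0],[0.25,0,0,0,0,0,0],[0.2,0,0,0,0,0,0],[0.16,0,0,0,0,0,0],[0.13,0,0,0,0,0,0],[0.1,0,0,0,0,0,0],[0.1,0,0,0,0,0,0]]]' --force 12

```text
time_s: 17.77
ee_pos: [451.1, 30.9, 46.2]
ee_rot: [-179.7, -0.5, -5.6]
force: [0.1, -2.7, -0.9]
gripper_width: 13.1
```

>>> move_arm --increments '[[[0.08,0,0.05,0.3,0,0,0],[0.08,0,0,0.3,0,0,0],[0.08,0,0,0.3,0,0,0],[0.08,0,0,0.2,0,0,0]]]'

```text
time_s: 18.27
ee_pos: [451.9, 30.7, 38.5]
ee_rot: [-179.7, -0.6, -5.6]
force: [-4.4, -2.0, 16.7]
gripper_width: 12.7
```

>>> move_arm --increments '[[[0.08,-0.05,0,0.3,0,0,0],[0.08,0,0,0.3,0,0,0],[0.08,0,0,0.3,0,0,0]]]'

```text
time_s: 18.65
ee_pos: [452.8, 30.6, 36.0]
ee_rot: [-179.7, -0.9, -5.5]
force: [-10.0, -1.6, 35.8]
gripper_width: 12.9
```

The gripper is on the bar and the force climbs to 36 N, against a spring of at most 9 N, so the knob is on its hard stop. I'll relax the push to about 20 N, correct the x drift, and start turning anticlockwise.

>>> move_arm --increments '[[[0.08,-0.25,0,0.15,0,-0.015,0],[0.08,-0.05,0,0.18,0,0,-0.1],[0.08,0,0,0.18,0,0,-0.13],[0.08,0,0,0.18,0,0,-0.13]]]' --force 20

```text
time_s: 19.15
ee_pos: [452.3, 32.5, 36.2]
ee_rot: [-179.6, -0.6, 15.6]
force: [-6.8, 0.6, 20.2]
gripper_width: 13.2
```

```bash
python3 - <<'E'
from h import *
go([450,31,36],-5.7); print(monitor.state()['torque'],monitor.state()['qpos'])
E
```

```text
t 19.15 pos [452.3  32.5  36.2] rot [-179.63   -0.58   15.61] head -74.38 w 13.2 F [-6.8  0.6 20.2]
shift cm [-0.26  0.08  0.02] az -1.199
[-0.02193878  1.33268938 -0.0277268 ] [  2.2449258   15.65211717 116.85034092   0.68166643  47.02017419
  76.16899993]
```

>>> move_arm --increments '[[[0.08,-0.15,0.05,0.18,0,0,-0.13],[0.08,-0.05,0,0.18,0,0,-0.13],[0.08,-0.05,0,0.18,0,0,-0.13],[0.08,0,0,0.18,0,0,-0.13]]]'

```text
time_s: 19.65
ee_pos: [451.1, 34.9, 36.3]
ee_rot: [-179.9, -1.2, 46.2]
force: [-7.0, -0.2, 20.6]
gripper_width: 12.7
```

```bash
python3 - <<'E'
from h import *
go([450,31,36],-5.7); print(monitor.state()['torque'])
E
```

```text
t 19.65 pos [451.1  34.9  36.3] rot [-179.88   -1.15   46.17] head -43.82 w 12.7 F [-7.  -0.2 20.6]
shift cm [-0.36  0.19  0.02] az -0.665
[-0.29613563  1.52294388 -0.01176745]
```

>>> move_arm --increments '[[[0.08,-0.25,0.1,0.18,0,-0.015,-0.13],[0.08,-0.15,0.1,0.18,0,0,-0.13],[0.08,-0.1,0.05,0.18,0,0,-0.13],[0.08,-0.05,0,0.18,0,0,-0.13]]]'

```text
time_s: 20.15
ee_pos: [448.6, 36.2, 36.3]
ee_rot: [-179.9, -1.0, 76.5]
force: [-5.4, 0.1, 19.8]
gripper_width: 12.6
```

```bash
python3 - <<'E'
from h import *
go([450,31,36],-5.7); print(monitor.state()['torque'])
E
```

```text
t 20.15 pos [448.6  36.2  36.3] rot [-179.9    -1.03   76.49] head -13.51 w 12.6 F [-5.4  0.1 19.8]
shift cm [-0.47  0.26  0.02] az -0.136
[-0.30141915  1.27448766 -0.03559337]
```

>>> move_arm --increments '[[[0.08,-0.1,0.05,0.18,0,0,-0.12],[0.08,-0.1,0.05,0.18,0,0,-0.03],[0.08,0,0,0.18,0,0,0]]]'

```text
time_s: 20.52
ee_pos: [447.8, 36.5, 36.3]
ee_rot: [-180.0, -1.3, 85.3]
force: [-4.6, -3.1, 18.5]
gripper_width: 12.7
```

```bash
python3 - <<'E'
from h import *
go([450,31,36],-5.7); print(monitor.state()['torque'])
f=grab('scene'); save(f,'s12a.png',(310,195,430,315),4); g=grab('top'); save(g,'s12b.png',(0,0,640,480),0.5)
a=cv2.imread('pics/s12a.png'); b=cv2.imread('pics/s12b.png'); b=cv2.copyMakeBorder(b,0,480-b.shape[0],0,0,cv2.BORDER_CONSTANT)
cv2.imwrite('pics/s12.png',np.hstack([a,b]))
P,C,u,v=cloud(f); P=P-[-.3,2.2,0]
b=(np.hypot(P[:,0]-450,P[:,1]-31)<30)&(P[:,2]>88)&(P[:,2]<104)&(C.min(1)>140); q=P[b]
if len(q)>6: print('bar',len(q),q.mean(0).round(1),cv2.minAreaRect(q[:,:2].astype(np.float32)),np.percentile(q[:,2],95))
m=(np.hypot(P[:,0]-648,P[:,1]-17)<90)&(P[:,2]>161)&(P[:,2]<175)&((C.max(1)-C.min(1))<25)&(C.min(1)>80); Q=P[m]
for i in range(6):
    A=np.c_[2*Q[:,:2],np.ones(len(Q))]; s=np.linalg.lstsq(A,(Q[:,:2]**2).sum(1),rcond=None)[0]; r=np.sqrt(s[2]+s[:2]@s[:2]); Q=Q[abs(np.hypot(*(Q[:,:2]-s[:2]).T)-r)<4]
print('pan',s[:2],r,len(Q))
red=(C[:,0]>120)&(C[:,1]<70)&(P[:,2]>140)&(abs(P[:,0]-635)<50)&(abs(P[:,1]-95)<40); print('lever',P[red].min(0).round(1),P[red].max(0).round(1))
E
```

```text
t 20.525 pos [447.8  36.5  36.3] rot [-179.98   -1.28   85.31] head -4.69 w 12.7 F [-4.6 -3.1 18.5]
shift cm [-0.53  0.27  0.02] az 0.018
[-0.85914231  1.037018   -0.00287797]
bar 9 [451.7  51.5  94.7] ((452.0436706542969, 51.65802001953125), (2.5399324893951416, 8.941557884216309), 72.29852294921875) 98.75099970207734
pan [648.70479243  17.30615595] 68.40693361036517 380
lever [620.7  90.6 150.7] [646.1 112.  206. ]
```

View pics/s12.png

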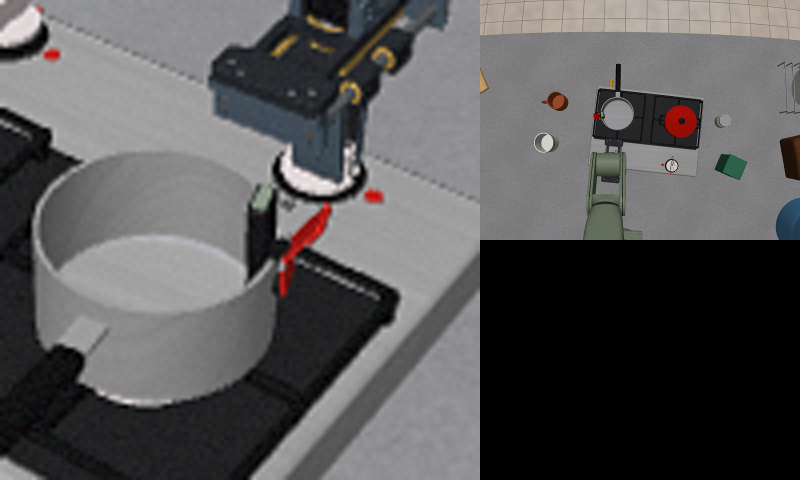

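The final picture shows the clip on the pan's left wall with the rim up in the mouth, the pan in place, and the bar pointing at the red dot (374,197). The visible end of the bar gives a pointer heading of about 84.7°, against a target of 84.3°. I'll check the force and hand in.

```bash
python3 - <<'E'
from h import *
go([450,31,36],-5.7)
job.job_done(); print('done')
E
```

```text
t 20.625 pos [447.8  36.4  36.3] rot [-179.98   -1.28   85.3 ] head -4.7 w 12.7 F [-5.7 -1.6 17.7]
shift cm [-0.52  0.27  0.02] az 0.017
the job is handed in; nothing more can be done
done
```

I took the thermometer off the crock and clipped it on the saucepan's left rim with the probe hanging inside. I then pushed in the left knob, turned it a quarter turn anticlockwise to the large flame dot, and handed in at 20.6 s while still holding it in.

**Last checks that agreed**
- **Pan and clip:** the pan centre is unchanged at (648.7, 17.3). When checked after release, the housing top read about 41 mm above the rim against 40 expected, so the rim is well up in the clip.
- **Knob turn:** the bar's visible end gives a heading of about 84.7° against a target of 84.3°. The gripper turned about 91°.
- **Knob push:** the push is steady at about 18 N. The spring needs at most 9 N, and z barely changed between 20 N and 36 N of push, so the knob is on its hard stop.
- **Other things:** the crock had not moved when measured after the lift, and in the last picture the rest appear where they were.

**Checks that disagreed**
- **Height reading:** the reported TCP height was about 39 mm below where the cameras saw the fingertips. I worked from camera heights and contact instead.
- **Cameras:** the two views differed by about 4 mm in y. I corrected this from where the gripper closed on the clip.
- **Grip on the knob:** the fingers ended about 5 mm along the bar from the knob's axis, still gripping it at 12.7 mm opening.
- **Direct view of the push:** the few visible points on the bar's top read about 98.7 mm, against about 96.5 mm expected when fully in. I relied on the force reading rather than this.

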